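# Let a roll of tape out of the lidded chute dispenser

## Robot

A 6-joint arm with a two-finger parallel gripper is mounted at the origin on a cart in front of the work surface, level with it; the furniture and walls round the work are solid. World frame = base frame: x ahead of the robot, y to its left, z up, the work surface at z = 0. Lengths are in m, angles in rad, forces in N, time in s.
With the tool pointing down it reaches from about 0.25 to 0.8 m from the base axis. Payload 3.9 kg.
Tool frame: the origin (TCP) lies on the centre line of the jaws, within the pads' length; the fingertips stand 17 mm ahead of it and the grasp point (between the pads) lies 2 mm behind it; z points along the fingers, x is the direction in which the jaws open and shut, and the axes are right-handed (so a half turn about z gives the same grasp; the last joint's range is limited). The gripper opens to 85 mm and grips with 20 to 120 N. Pads are 22 mm wide; open, the fingers measure 114 mm over their backs; the gripper's body (76 mm by 85 mm) begins 54 mm behind the grasp point. The pads swing forward as they close: fully open they stand 13 mm farther back than shut.
Start: joints at [1.164, 0.26, -0.138, 1.173, 0, 1.571], TCP at [0.208, 0.482, 0.248] pointing down, gripper open.
Joint ranges: [-2.78, 2.78], [-0.83, 1.72], [-1.28, 1.37], [-1.9, 2.12], [-1.57, 1.48], [-3.14, 3.14]. Speed limits (rad/s): [2.57, 2.57, 3.14, 3.14, 3.14, 3.14].

## Interface

Orientations are given as a unit quaternion [x, y, z, w].
In Python, from cell import r gives the robot as it stands.
- The arm moves only by the tool play_rows, never from a script. Its arguments are lists of equal length, an entry for each row: "grip": the opening in per cent of the stroke, from 0 (shut) to 100 (fully open); "xyz": the shift along the tool's x, y, z in cm, a list of three; "roll": the turn about the tool's z in rad. In form: {"grip": [grip, ...], "xyz": [[x, y, z], ...], "roll": [roll, ...]}. A call has 1 to 12 rows; each row is the pose to reach, as a shift and turn from the pose commanded when the call began, along the tool's axes at that moment; what a row does not reach only later rows make up. A row lasts 1/10 s, in which the tool goes at most 50 mm and 8.59 degrees, less where a joint would pass 70% of its speed; a pose out of reach is approached as far as the arm can. A call with a gripper value outside its range is refused whole. The fingers move at their own pace and stop on an object; "grip_force" is the grip in N (left out, the last holds). Time passes only in rows, so rows that repeat a pose let the fingers close. It gives the time, the measured TCP pose, the force and the opening at its end, in the units of the state.
- r.state(): the state, without advancing time (a new reading comes with each control period).
- r.read_camera(name): name is "side" or "top" or "wrist"; returns (picture, depth): 480x640x3 uint8, red, green, blue; 480x640 float32, m along the optical axis (not along the pixel's ray), 0 where there is no reading.
- r.get_calibration(name): a dict with "K" (3x3 intrinsics, pixels), "k1" (the pictures are not rectified: a ray, as slopes to the right and down, at radius r is drawn at 1 + k1 r^2 times it, then the intrinsics apply), "world_from_camera" (4x4, takes a point from camera to world coordinates); the wrist camera has in their place "mount" (4x4, takes a point from camera to tool coordinates, whose origin is the TCP and whose axes are the tool frame's). Camera axes: x right, y down, z forward; pixel columns grow to the right and rows downward; lengths in m; the calibration is good to about 2 mm. A picture is of the moment at which its call begins: read the wrist's pose just before it. get_calibration takes no time and is no camera call.
- r.hand_in(): hands the job in, once; it reports no verdict.
The state is a dict: "clock": time; "joints": joint angles; "qvel": joint speeds; "effort": joint torques, N m; "position": TCP position; "eef_rot": TCP orientation; "force": force on the tool from outside, world axes, zero at the start; "moment": the same for the moment, N m; "grip_width": finger opening in m.
Only numpy, scipy, OpenCV 4.12 (cv2) and the standard library are available. Lean on these libraries where they do the work, as an engineer would, in place of code of your own. Each camera call takes 0.05 s, during which the arm holds its last target.

## Task

Press the red lever pad of the tape dispenser all the way down so that its blue lid lifts, and keep it down until the roll of tape has rolled out and come to rest against the stop of the tray. Then let the lever up slowly, with the finger on it all the way, so that the lid eases shut and does not slam. Only press the lever: do not touch or lift the roll, do not grip anything, and leave the other things on the bench where they are.

Things in the scene. Friction and masses are not known exactly. Their poses are not given: they have to be found in the camera images.
- dispenser: grey gravity dispenser fixed to the bench, 0.45 m long with its lever, 0.2 m tall. Origin: on the bench under the lid's front plate; its y axis points up the chute toward the lever pad, z up. A channel 54 mm wide, sloping down 12 degrees toward -y, runs from the back wall (y = 0.11) to the stop of the open tray (y = -0.15). The pad stands behind the back wall in free air.
- lever_pad (a point): centre of the top face of the red lever pad (56 x 50 mm, 8 mm thick, dark ribs), on the dark lever arm along the side facing the robot. At rest 219 mm above the bench, face tilted 0.2 rad from level, higher away from the lid. Pressed straight down it goes down 52 mm to a stop, shifting under 6 mm sideways, tilted 0.2 rad the other way. Its pivot is 130 mm away toward the lid.
- lever (a joint): angle of the lever: 0 at rest (pad up), 0.4 rad fully pressed, against a stop. A spring pushes the pad up: 3 to 4 N at the pad start it, about 6 N hold it near the stop. Let go, it snaps back and the lid slams.
- lid (a joint): angle of the blue lid over the middle of the chute, geared to the lever: lid = 2.5 x lever. 0 shut, 1.0 rad wide open. Raising the pad 10 mm closes the lid by about 0.19 rad; it slams if it falls faster than 3 rad/s.
- roll_center (a point): centre of the white roll of packing tape (94 mm across, 48 mm wide) that stands on edge in the channel behind the shut lid, at about y = +0.05 in the dispenser's frame. With the lid wide open it rolls down by itself and rests against the stop of the tray, its centre at about y = -0.107.
- sample_box: brown sample carton, 69 x 133 x 60 mm; a bystander on the bench; origin at the centre of its underside
- wipe_bottle: small white bottle with blue cap, 50 mm across, 96 mm tall; a bystander on the bench; origin at the centre of its underside
- charger_brick: black charger brick, 65 x 100 x 35 mm; a bystander on the bench; origin at the centre of its underside
- paper_cup: small green paper cup, 64 mm across, 64 mm tall; a bystander on the bench; origin at the centre of its underside
Not all that is in view belongs to the job. Leave any pink look-alike of the part that bears roll_center alone.

How it is judged:
On the way, in this order (a step that is already met when the one before it is completed fails the run):
1. the lever is pressed and the lid begins to lift, the roll still inside (value of joint lid above 0.1 rad and y of roll_center in the frame of dispenser above 0 m and distance between the grasp point and lever_pad below 0.1 m).
2. the roll is out in the tray at its stop, with the lever still pressed down by the fingers and the lid wide open (y of roll_center in the frame of dispenser below -0.08 m and value of joint lid above 0.85 rad and value of joint lever above 0.34 rad and distance between the grasp point and lever_pad below 0.1 m and contact force between the fingers and dispenser above 1 N), for 0.3 s.
At the end, for the whole second after the job is handed in: The lid is shut (under 0.05 rad) and the lever up (under 0.03 rad); the roll rests in the tray against the stop (centre 80 to 125 mm past the lid plate, within 20 mm of the channel's middle, below 110 mm) (value of joint lid below 0.05 rad and value of joint lever below 0.03 rad and y of roll_center in the frame of dispenser between -0.125 and -0.08 m and not (x of roll_center in the frame of dispenser above 0.02 m) and not (x of roll_center in the frame of dispenser below -0.02 m) and height (world z) of roll_center below 0.11 m); the robot touches nothing.
It fails at once if the lid slams: it falls faster than 3 rad/s (velocity of joint lid below -3 rad/s).
It fails at once if the roll is touched by the fingers or arm (contact force between any of the fingers, the arm and tape_roll above 0.5 N).
It fails at once if the roll is lifted (height (world z) of roll_center above 0.15 m).
It fails at once if another thing on the bench is moved more than 30 mm (distance of any of sample_box, wipe_bottle, charger_brick, paper_cup from where it was at the start of the episode above 0.03 m).
It also fails if it takes over 34 s, if anything falls off the work surface, if the arm or the gripper's body presses on something with over 40 N, if the wrist force passes 120 N, or if a joint passes its speed limit or range.

## Working session

There is one attempt and no reset: what is moved stays moved. The work goes in short steps, Python scripts to look and compute and a tool call to move; the robot and the scene stay as the last step left them, time stands still between calls to the robot, and variables do not carry over. Pictures are saved under pics/ and viewed, and the job is handed in when it is done.

Besides the shell and the picture viewer there is one more tool, called after "Request:" in YAML: its name, and indented under it one key for each argument. play_rows: Moves the arm, as the interface text tells. Its arguments: {"type":"object","properties":{"grip":{"type":"array","items":{"type":"number"}},"xyz":{"type":"array","items":{"type":"array","items":{"type":"number"}}},"roll":{"type":"array","items":{"type":"number"}},"grip_force":{"type":"number"}},"required":["grip","xyz","roll"]}

```bash
mkdir -p pics
cat > h.py <<'E'
import numpy as np,cv2
from cell import r
def save(n,im): cv2.imwrite('pics/'+n,cv2.cvtColor(im,cv2.COLOR_RGB2BGR))
def cloud(name,d,T=None):
    c=r.get_calibration(name);K=np.array(c['K']);k1=c['k1']
    T=np.array(c['world_from_camera']) if T is None else T
    u,v=np.meshgrid(np.arange(640),np.arange(480))
    pts=np.stack([u,v],-1).reshape(-1,1,2).astype(np.float64)
    n=cv2.undistortPoints(pts,K,np.array([k1,0,0,0,0.])).reshape(480,640,2)
    p=np.dstack([n*d[...,None],d])
    return p@T[:3,:3].T+T[:3,3]
E
python3 - <<'E'
from h import *
s=r.state();print(s)
for n in('top','side'):
    im,d=r.read_camera(n);save(n+'0.png',im);np.savez(n+'0.npz',im=im,d=d)
E
```

```text
{'clock': 0.0, 'joints': array([ 1.16397443e+00,  2.60645366e-01, -1.39340623e-01,  1.17269811e+00,
        2.64765169e-05,  1.57078268e+00]), 'qvel': array([-0.00055388,  0.00047231, -0.0010426 , -0.0018786 , -0.00054858,
       -0.00151024]), 'effort': array([-1.69729446e-04, -4.05674529e+01,  2.53926247e+01,  1.88949576e-02,
       -1.23060619e-05, -2.39436059e-05]), 'position': array([0.20748093, 0.48157329, 0.24749589]), 'eef_rot': array([ 8.35367842e-01,  5.49690529e-01, -7.95777136e-04,  5.07776355e-04]), 'force': array([-0.37095006, -0.07525136, -0.07024072]), 'moment': array([-0.00105064,  0.01975557, -0.04372454]), 'grip_width': 0.08559906408278015}
```

View pics/top0.png

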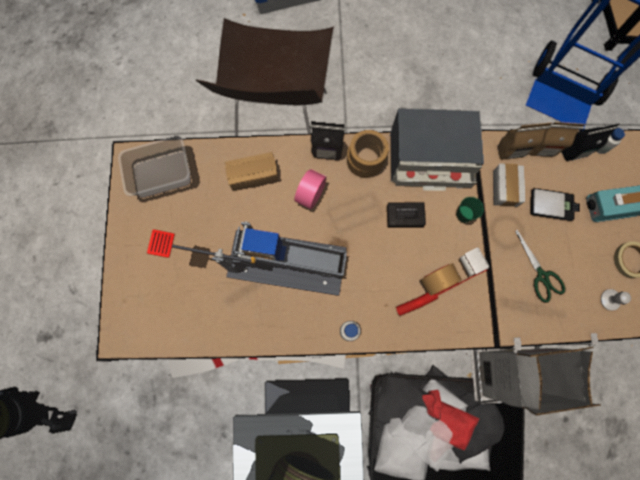

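View pics/side0.png

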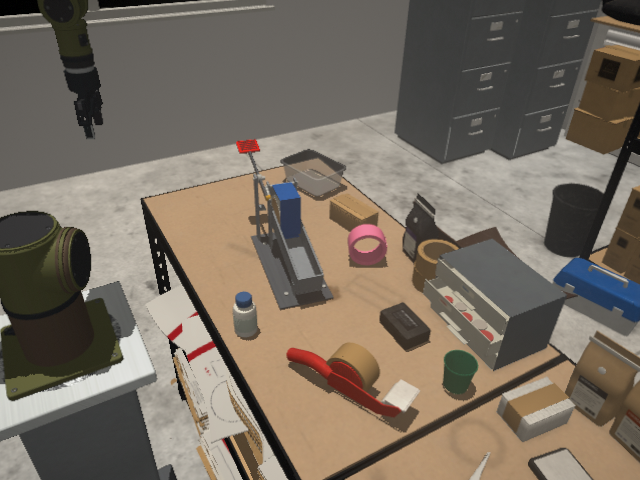

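The red pad is at (160,243) in the top view and (248,147) in the side view. The dispenser runs right from it to a tray around (325,258), and the pink look-alike is at (310,188). There is also a red tape-gun handle at (415,305), but it lies flat and has no ribs, so it isn't the pad. I'll measure the pad now.

Run:
```python
from h import *
for n,box in(('top',(140,225,185,265)),('side',(230,135,265,158))):
    z=np.load(n+'0.npz');im,d=z['im'].astype(int),z['d'];P=cloud(n,d)
    m=(im[...,0]>150)&(im[...,1]<110)&(im[...,2]<110)&(d>0)
    b=np.zeros_like(m);b[box[1]:box[3],box[0]:box[2]]=1
    m&=b; q=P[m]; q=q[(q[:,2]>.17)&(q[:,2]<.27)]
    med=np.median(q,0);print(n,len(q),'med',med.round(4),'min',q.min(0).round(3),'max',q.max(0).round(3))
    hull=cv2.minAreaRect((q[:,:2]*1000).astype(np.float32));print(hull)
    A=np.c_[q[:,:2]-med[:2],np.ones(len(q))];print(np.linalg.lstsq(A,q[:,2],rcond=None)[0].round(3))
    bl=(im[...,2]>100)&(im[...,0]<70)&(P[...,2]>.1)&(P[...,2]<.3)&(np.linalg.norm(P[...,:2]-med[:2],axis=-1)<.35)
    q=P[bl];print('blue',len(q),np.median(q,0).round(3))
    if n=='top':
        for nm,uv in(('tray far end',(346,262)),('bottle',(350,330)),('box',(250,170)),('tray mid',(320,258)),('baseL',(230,283)),('baseR',(340,292))):
            print(nm,P[uv[1],uv[0]].round(3))
    x0,y0,x1,y1=box
    c=z['im'][max(0,y0-40):y1+60,max(0,x0-40):x1+200];save(n+'0crop.png',cv2.resize(c,None,fx=2.7,fy=2.7,interpolation=cv2.INTER_CUBIC))
```

```text
top 546 med [0.5462 0.2794 0.2176] min [0.516 0.251 0.207] max [0.579 0.309 0.227]
((547.735107421875, 280.49603271484375), (50.94198226928711, 57.29561996459961), 79.9201431274414)
[0.042 0.204 0.217]
blue 701 [0.549 0.063 0.188]
tray far end [ 0.529 -0.139  0.002]
bottle [ 0.351 -0.136  0.093]
box [0.772 0.106 0.061]
tray mid [ 0.534 -0.071  0.042]
baseL [ 0.483  0.167 -0.003]
baseR [ 0.451 -0.12  -0.004]
side 150 med [0.5408 0.2771 0.2172] min [0.515 0.249 0.209] max [0.575 0.308 0.225]
((544.6212158203125, 278.6802062988281), (51.99641799926758, 55.197174072265625), 76.72638702392578)
[0.033 0.183 0.217]
blue 326 [0.549 0.063 0.188]
```

View pics/top0crop.png

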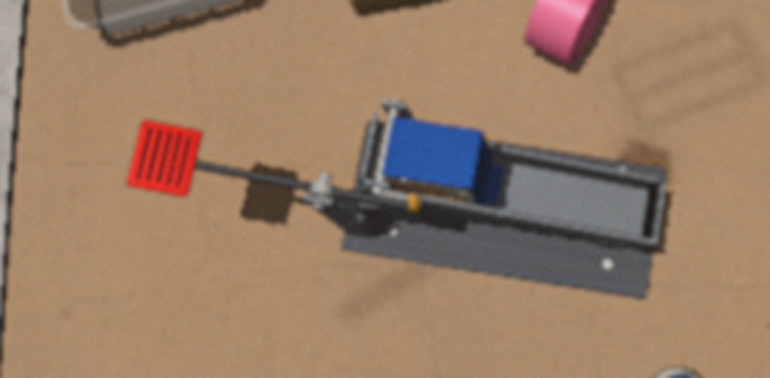

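View pics/side0crop.png

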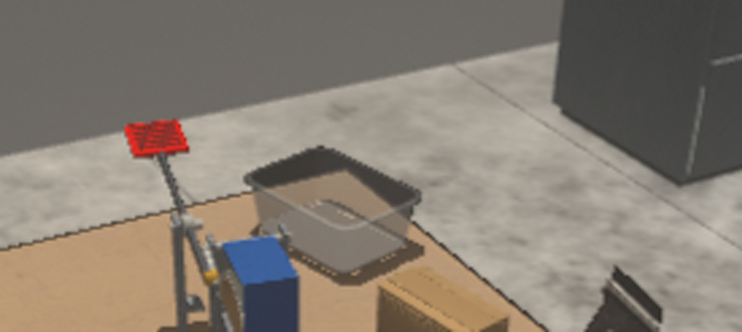

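Request:
play_rows:
  grip: [0, 0, 0, 0, 0, 0, 0, 0, 0, 0, 0, 0]
  xyz:
    - [0, 0, -2]
    - [0, 1, -4]
    - [-0.5, 4, -4]
    - [-1, 8, -4]
    - [-1.5, 12, -4]
    - [-2, 16, -4]
    - [-2.5, 20, -4]
    - [-3, 24, -4]
    - [-4, 28, -4]
    - [-4.5, 32, -4]
    - [-5, 36, -4]
    - [-5.2, 39.1, -4]
  roll: [0, 0, 0, 0, 0, 0, 0, 0, 0, 0, 0, 0]
  grip_force: 20

```text
clock: 1.3
position: [0.5478, 0.2779, 0.2876]
eef_rot: [0.836, 0.549, -0.0, 0.0]
force: [0.1, 0.0, -0.5]
grip_width: 0.0001
```

Request:
play_rows:
  grip: [0, 0, 0]
  xyz:
    - [0, 0, 0]
    - [0, 0, 0]
    - [0, 0, 0]
  roll: [0, 0, 0]

```text
clock: 1.6
position: [0.5453, 0.28, 0.288]
eef_rot: [0.835, 0.55, -0.001, -0.0]
force: [0.6, 0.5, -0.7]
grip_width: -0.0002
```

Run:
```python
from h import *
s=r.state();print(s['clock'],s['position'],s['eef_rot'],s['force'],s['grip_width'])
from scipy.spatial.transform import Rotation as R
T=np.eye(4);T[:3,:3]=R.from_quat(s['eef_rot']).as_matrix();T[:3,3]=s['position'];print(T.round(3))
im,d=r.read_camera('wrist');save('w1.png',im);np.savez('w1.npz',im=im,d=d)
P=cloud('wrist',d,T@np.array(r.get_calibration('wrist')['mount']))
i=im.astype(int);m=(i[...,0]>120)&(i[...,1]<90)&(i[...,2]<90)&(d>0)&(P[...,2]>.17)&(P[...,2]<.25)
q=P[m];print(len(q),np.median(q,0),q.min(0),q.max(0),cv2.minAreaRect((q[:,:2]*1000).astype(np.float32)))
im,d=r.read_camera('side');save('s1.png',cv2.resize(im[60:240,130:400],None,fx=2.8,fy=2.8))
```

```text
1.6 [0.54530111 0.27997104 0.28797208] [ 8.35174904e-01  5.49984035e-01 -6.06554801e-04 -2.70318953e-04] [ 0.63296608  0.54459646 -0.66396194] -0.00020832888473245023
[[ 0.395  0.919 -0.001  0.545]
 [ 0.919 -0.395 -0.     0.28 ]
 [-0.001 -0.001 -1.     0.288]
 [ 0.     0.     0.     1.   ]]
4215 [0.53774018 0.28667984 0.21884646] [0.51442232 0.25326602 0.20901499] [0.57629444 0.30875049 0.22446799] ((545.1906127929688, 280.5025939941406), (48.502559661865234, 55.282554626464844), 79.15010070800781)
```

View pics/w1.png

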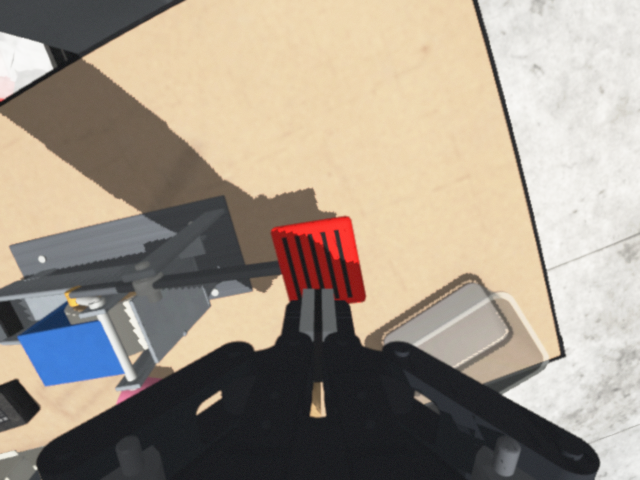

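View pics/s1.png

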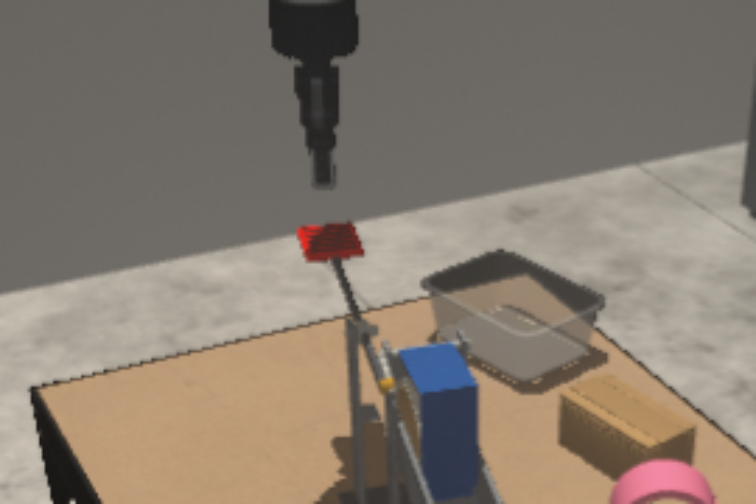

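The wrist camera puts the pad centre at (0.545, 0.2805), and the TCP is right over it. The pad is at (318,258) in the wrist picture and the fingers are shut. Now pressing.

Request:
play_rows:
  grip: [0, 0, 0, 0, 0, 0, 0, 0, 0, 0, 0, 0]
  xyz:
    - [0, 0, 1.5]
    - [0, 0, 3]
    - [0, 0, 4.2]
    - [0, 0, 5]
    - [0, 0, 5.7]
    - [0, 0, 6.4]
    - [0, 0, 7.1]
    - [0, 0, 7.8]
    - [0, 0, 8.5]
    - [0, 0, 9.1]
    - [0, 0, 9.6]
    - [0, 0, 10.0]
  roll: [0, 0, 0, 0, 0, 0, 0, 0, 0, 0, 0, 0]

```text
clock: 2.9
position: [0.5471, 0.2813, 0.1897]
eef_rot: [0.835, 0.55, 0.002, -0.001]
force: [-1.0, 1.7, 6.6]
grip_width: -0.0002
```

Request:
play_rows:
  grip: [0, 0, 0]
  xyz:
    - [0, 0, 0.1]
    - [0, 0, 0.2]
    - [0, 0, 0.2]
  roll: [0, 0, 0]

```text
clock: 3.2
position: [0.5471, 0.2811, 0.1878]
eef_rot: [0.835, 0.55, 0.002, -0.001]
force: [-2.1, 1.5, 5.6]
grip_width: 0.0001
```

Run:
```python
from h import *
s=r.state();print(s['clock'],s['position'],s['force'])
im,d=r.read_camera('side');save('s2.png',cv2.resize(im[60:320,130:400],None,fx=2.2,fy=2.2))
```

```text
3.2 [0.54710229 0.28108236 0.1877541 ] [-2.12604715  1.46108571  5.63146134]
```

View pics/s2.png

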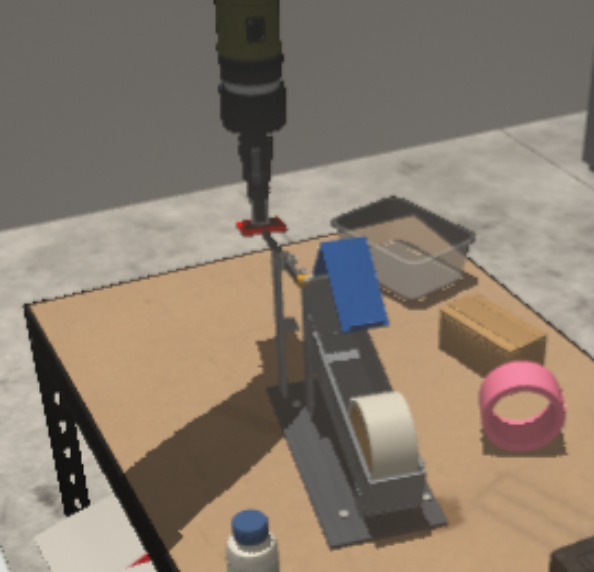

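The lid is up and the white roll is already down at the tray stop, at about (385,435) in the crop. The fingertip is still about 4 mm above the full stop, so I'll press on until the force rises.

Request:
play_rows:
  grip: [0, 0, 0, 0, 0, 0, 0, 0]
  xyz:
    - [0, 0, 0.1]
    - [0, 0, 0.2]
    - [0, 0, 0.3]
    - [0, 0, 0.4]
    - [0, 0, 0.4]
    - [0, 0, 0.4]
    - [0, 0, 0.4]
    - [0, 0, 0.4]
  roll: [0, 0, 0, 0, 0, 0, 0, 0]

```text
clock: 4.05
position: [0.5471, 0.2809, 0.1851]
eef_rot: [0.835, 0.55, 0.002, -0.0]
force: [-4.2, 1.8, 11.2]
grip_width: 0.0001
```

Force went from 6 to 11 N and the downward motion has stalled, so the lever is on its stop. I'll hold it there and check that the roll is at rest.

Request:
play_rows:
  grip: [0, 0, 0, 0, 0, 0, 0, 0, 0, 0]
  xyz:
    - [0, 0, 0.1]
    - [0, 0, 0.1]
    - [0, 0, 0.1]
    - [0, 0, 0.1]
    - [0, 0, 0.1]
    - [0, 0, 0.1]
    - [0, 0, 0.1]
    - [0, 0, 0.1]
    - [0, 0, 0.1]
    - [0, 0, 0.1]
  roll: [0, 0, 0, 0, 0, 0, 0, 0, 0, 0]

```text
clock: 5.05
position: [0.5471, 0.2809, 0.185]
eef_rot: [0.835, 0.55, 0.003, -0.0]
force: [-4.1, 0.7, 15.9]
grip_width: -0.0002
```

Run:
```python
from h import *
s=r.state();print(s['clock'],s['position'],s['force'])
im,d=r.read_camera('side');save('s3.png',cv2.resize(im[60:320,130:400],None,fx=2.2,fy=2.2))
im,d=r.read_camera('top');P=cloud('top',d);save('t3.png',cv2.resize(im[180:350,120:400],None,fx=2.8,fy=2.8))
s=r.state();print(s['clock'],s['position'],s['force'])
i=im.astype(int);m=(i.min(-1)>150)&(P[...,2]>.06)&(P[...,2]<.16)&(abs(P[...,0]-.55)<.12)&(P[...,1]<.15)&(P[...,1]>-.2)
q=P[m];print(len(q),np.median(q,0),q.min(0),q.max(0))
```

```text
5.05 [0.54708959 0.28088524 0.18501394] [-4.09926927  0.70950781 15.85180896]
5.15 [0.54712812 0.28087599 0.18501694] [-3.98787068  0.33620669 15.26528562]
590 [ 0.52427607 -0.0752186   0.12970685] [ 0.49666928 -0.11165291  0.10998875] [ 0.55278584 -0.0347372   0.13701461]
```

View pics/s3.png

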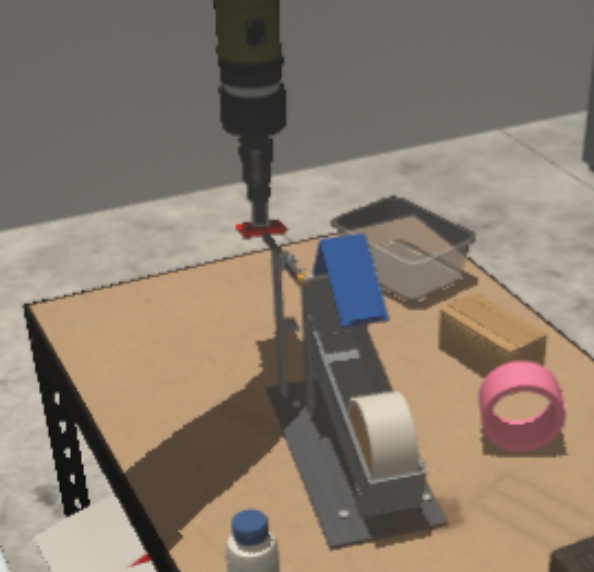

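View pics/t3.png

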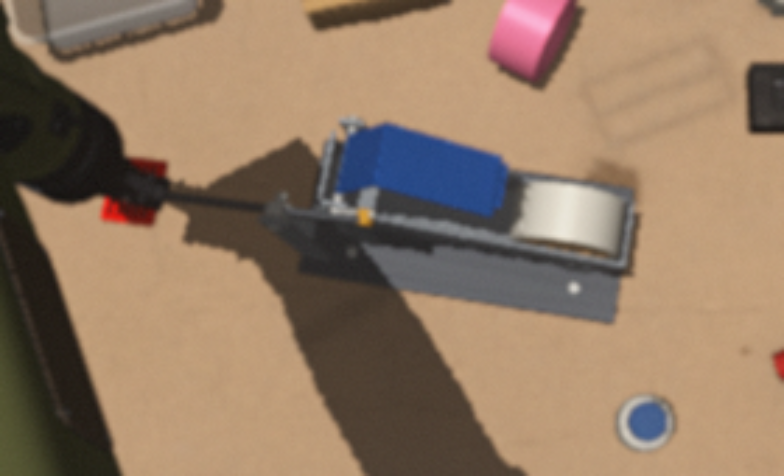

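The roll is at rest against the tray stop, unchanged between the two pictures, and the lid is wide open at about (350,280) in the crop. Now I'll let the lever up slowly at about 20–25 mm/s, which is roughly 0.4 rad/s at the lid.

Request:
play_rows:
  grip: [0, 0, 0, 0, 0, 0, 0, 0, 0, 0, 0, 0]
  xyz:
    - [0, 0, -0.2]
    - [0, 0, -0.4]
    - [0, 0, -0.6]
    - [0, 0, -0.85]
    - [0, 0, -1.1]
    - [0, 0, -1.35]
    - [0, 0, -1.6]
    - [0, 0, -1.85]
    - [0, 0, -2.1]
    - [0, 0, -2.35]
    - [0, 0, -2.6]
    - [0, 0, -2.8]
  roll: [0, 0, 0, 0, 0, 0, 0, 0, 0, 0, 0, 0]

```text
clock: 6.35
position: [0.5471, 0.2815, 0.2111]
eef_rot: [0.835, 0.55, 0.002, -0.001]
force: [-0.8, 3.4, 4.3]
grip_width: -0.0002
```

Request:
play_rows:
  grip: [0, 0, 0, 0, 0, 0, 0, 0, 0, 0]
  xyz:
    - [0, 0, -0.2]
    - [0, 0, -0.4]
    - [0, 0, -0.6]
    - [0, 0, -0.8]
    - [0, 0, -1.0]
    - [0, 0, -1.2]
    - [0, 0, -1.4]
    - [0, 0, -1.6]
    - [0, 0, -1.8]
    - [0, 0, -2.0]
  roll: [0, 0, 0, 0, 0, 0, 0, 0, 0, 0]

```text
clock: 7.35
position: [0.5465, 0.2791, 0.2294]
eef_rot: [0.835, 0.55, -0.0, 0.001]
force: [1.0, -0.2, 5.1]
grip_width: 0.0
```

Request:
play_rows:
  grip: [0, 0, 0, 0, 0, 0, 0, 0, 0, 0, 0, 0]
  xyz:
    - [0, 0, -0.1]
    - [0, 0, -0.2]
    - [0, 0, -0.3]
    - [0, 0, -0.4]
    - [0, 0, -0.5]
    - [0, 0, -0.6]
    - [0, 0, -0.7]
    - [0, 0, -0.8]
    - [0, 0, -0.9]
    - [0, 0, -1.0]
    - [0, 0, -1.1]
    - [0, 0, -1.2]
  roll: [0, 0, 0, 0, 0, 0, 0, 0, 0, 0, 0, 0]

```text
clock: 8.55
position: [0.546, 0.28, 0.2411]
eef_rot: [0.835, 0.55, -0.0, -0.0]
force: [-0.1, -0.1, 0.5]
grip_width: -0.0002
```

The contact force is gone and the tip is at about 0.224, above the pad's rest height, so I'll retreat upward and check.

Request:
play_rows:
  grip: [0, 0, 0, 0, 0, 0, 0, 0, 0]
  xyz:
    - [0, 0, -0.3]
    - [0, 0, -0.8]
    - [0, 0, -1.5]
    - [0, 0, -2.5]
    - [0, 0, -3.5]
    - [0, 0, -4.5]
    - [0, 0, -5]
    - [0, 0, -5]
    - [0, 0, -5]
  roll: [0, 0, 0, 0, 0, 0, 0, 0, 0]

```text
clock: 9.45
position: [0.5462, 0.2797, 0.2912]
eef_rot: [0.835, 0.55, -0.0, -0.0]
force: [0.9, -0.5, 0.5]
grip_width: -0.0001
```

Run:
```python
from h import *
im,d=r.read_camera('side');P=cloud('side',d);save('s4.png',cv2.resize(im[60:320,130:400],None,fx=2.2,fy=2.2))
i=im.astype(int);m=(i[...,0]>150)&(i[...,1]<110)&(i[...,2]<110)&(P[...,2]>.15)&(abs(P[...,1]-.28)<.06)&(abs(P[...,0]-.545)<.06)
q=P[m];print('pad',len(q),np.median(q,0))
m=(i[...,2]>100)&(i[...,0]<70)&(P[...,2]>.1)&(P[...,2]<.3)&(abs(P[...,0]-.55)<.1)
print('blue',m.sum(),np.median(P[m],0))
im,d=r.read_camera('top');P=cloud('top',d);i=im.astype(int);m=(i.min(-1)>150)&(P[...,2]>.06)&(P[...,2]<.16)&(abs(P[...,0]-.55)<.12)&(P[...,1]<.15)&(P[...,1]>-.2)
q=P[m];print('roll',len(q),np.median(q,0))
s=r.state();print(s['clock'],s['position'],s['force'],abs(s['qvel']).max())
```

```text
pad 39 [0.52470856 0.29324342 0.21947862]
blue 324 [0.54886892 0.06281889 0.18847688]
roll 579 [ 0.52448972 -0.07387386  0.12950829]
9.55 [0.5459903  0.27956077 0.29073488] [ 0.41154171 -0.2234119   0.31240334] 0.002786080182454771
```

View pics/s4.png

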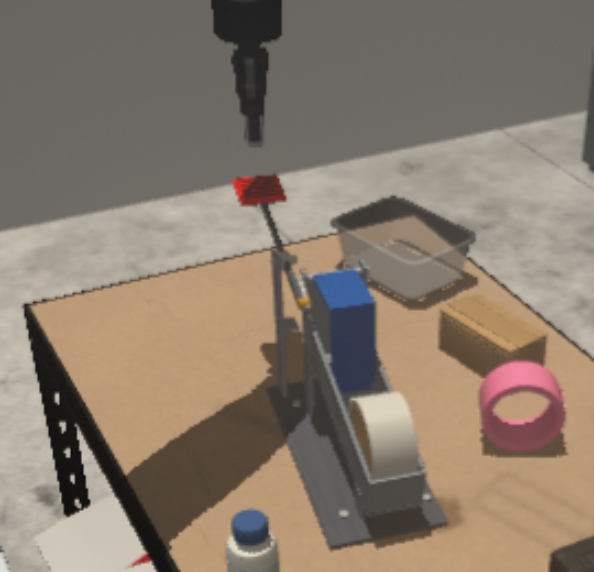

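The lid is shut, with its blue face measuring the same position as at the start. The lever pad is up, the roll is in the tray at its stop, and the gripper is clear. Handing in.

```bash
python3 -c "
from h import *
print(r.hand_in())"
```

```text
the job is handed in; nothing more can be done
None
```

I pressed the red lever pad down to its stop with the closed fingers, and the roll rolled out and came to rest against the tray stop. I then let the lever up with the finger on it at about 10–25 mm/s, backed off and handed in at 9.55 s; no verdict was reported.

- **Lever on its stop:** the tool stopped descending while the force rose to about 16 N. I held it there for over a second, with the lid wide open and the roll not moving between pictures.
- **Lid shut:** after release, the lid's blue face measured (0.549, 0.063, 0.188), the same as at the start.
- **Pad up:** most of the pad was in shadow in the last picture. Only 39 pixels were read, so its position is rough, but its height of 0.219 m fits the rest height.
- **Roll in place:** the centre of its visible top moved about 1 mm between the held and final pictures, which is within measurement noise. I didn't convert its position to the dispenser's frame; I judged it against the stop from the pictures.
- **Lid speed:** I didn't measure it. At the finger's speed it would be no more than about 0.5 rad/s, against the 3 rad/s limit.
- **Robot clear:** the fingertips are about 5 cm above the pad with nothing touching. No bystanders were approached, but I didn't re-measure their positions.

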